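# Slide the loaded coin tray past the terminal pole into its bay

### The arm

A 7-joint arm with a two-finger parallel gripper is mounted at the origin on a cart in front of the work surface, level with it; the furniture and walls round the work are solid. World frame = base frame: x ahead of the robot, y to its left, z up, the work surface at z = 0. Lengths are in m, angles in rad, forces in N, time in s.
With the tool pointing down it reaches from about 0.4 to 0.875 m from the base axis. Payload 19.3 kg.
Tool frame: the origin (TCP) lies at the very end of the fingers, on their centre line; the grasp point (between the pads) lies 19 mm behind it; z points along the fingers, y is the line along which they close (so a half turn about z gives the same grasp; the last joint's range is limited). The gripper opens to 85 mm and grips with 20 to 120 N. Pads are 22 mm wide; open, the fingers measure 114 mm over their backs; the gripper's body (76 mm by 85 mm) begins 54 mm behind the grasp point. The pads swing forward as they close: fully open they stand 13 mm farther back than shut.
Start: joints at [1.245, 0.521, -0.036, 1.599, 0.021, 1.021, -0.113], TCP at [0.158, -0.605, 0.231] pointing down, gripper open.
Joint ranges: [-2.91, 2.91], [-0.3, 2.13], [-1.5, 1.42], [0.17, 2.43], [-1.26, 4.41], [0.16, 1.93], [-2.52, 2.52]. Speed limits (rad/s): [1.89, 1.89, 2.39, 2.39, 3.01, 3.01, 3.01].

### API

Orientations are given as a unit quaternion [w, x, y, z].
In Python, from cell import env, grab_frame, camera_params gives the robot as it stands (env), with the cameras as plain functions.
- The arm moves only by the shell command python3 steer.py, which reads ROWS from standard input. ROWS is a JSON list of rows, 1 to 8 of them, each an object with the fields tx, ty, tz (the shift in m), ax, ay, az (a rotation vector in rad), aperture (the finger opening in m); a field left out counts as zero (the opening has to be given); each row is the pose to reach, as a shift and turn from the pose commanded when the command began, along the tool's axes at that moment; what a row does not reach only later rows make up. A row lasts 1/8 s, in which the tool goes at most 0.0625 m and 0.188 rad, less where a joint would pass 70% of its speed; a pose out of reach is approached as far as the arm can. The fingers move at their own pace and stop on an object; the grip force is fixed at half the most. Time passes only in rows, so rows that do not move let the fingers close. It prints the time, the measured TCP pose, the force, the opening and the grip force at its end. Input that does not fit is refused with a message, and nothing moves.
- env.sense(): the state, without advancing time (a new reading comes with each control period).
- grab_frame(name): name is "scene" or "top" or "wrist"; returns the picture (480x640x3 uint8, red, green, blue); there is no depth.
- camera_params(name): a dict with "K" (3x3 intrinsics, pixels), "eye" and "orientation" of the camera in the world. Camera axes: x right, y up, looking along -z (the intrinsics and any distortion apply to the point x, -y, -z); pixel columns grow to the right and rows downward; lengths in m; the calibration is good to about 2 mm. The wrist camera is an equidistant fisheye: a pixel r from the principal point sees the ray r / f radians off the axis. A picture is of the moment at which its call begins: read the wrist's pose just before it. camera_params takes no time and is no camera call; for the wrist camera it gives the pose at the moment of the call.
- env.job_done(): hands the job in; it is judged then, once.
The state is a dict: "clock": time; "joint_pos": joint angles; "qvel": joint speeds; "effort": joint torques, N m; "eef_pos": TCP position; "orientation": TCP orientation; "force": force on the tool from outside, world axes, zero at the start; "wrist_torque": the same for the moment, N m; "finger_gap": finger opening in m; "finger_force": force on a finger pad.
Only numpy, scipy, OpenCV 4.12 (cv2) and the standard library are available. Lean on these libraries where they do the work, as an engineer would, in place of code of your own. Each camera call takes 0.05 s, during which the arm holds its last target. There are 200 camera calls.

### The job

Put the loaded coin counting tray away in the empty front bay of the steel rack: without gripping or lifting it, push it over the counter with the fingertips, feed its right end in at an angle behind the card-terminal pole, then push the left end in after it, so that it finishes between the two cheek plates, lying flush along the rail at the back of the bay. Keep your fingers off the coins, the tray flat on the counter and all four coin stacks upright in their wells, and leave the other things on the counter where they are.

Things in the scene. Friction and masses are not known exactly. Their poses are not given: they have to be found in the camera images.
- coin_tray: Coin counting tray: grey plastic block, 46 mm (its x) by 200 mm (its y, the long way) by 24 mm high, with four round wells 12 mm deep in a row, a coin stack standing in each. Loose, 0.4 to 0.8 kg with its coins, slides flat on the counter. Origin: centre of its underside; z up. Its two ends are alike.
- tray_rack: Fixed bare-steel rack on the counter, close before the glass screen. Rear: trough with a pen. Front: empty bay for the tray, open towards the robot; behind it a straight rail, at its ends two cheek plates, all 30 mm high. Origin: on the counter, middle of the rail's front face; x from the bay's mouth to the rail, y left along the rail. Screw feet (3 mm high, 18 mm wide) lie outside the cheeks.
- bay (a point): Middle of the bay on the counter, 23 mm in front of the rail: the centre of the tray when it is home. Axes as the rack's. Clear width between the cheeks 222 mm along y (the tray has 11 mm play each way); the cheeks run 14 mm straight out from the rail, then flare outwards as lead-in lips to 235 mm clear at the rolled tips, 40 mm before the rail. No floor.
- terminal_pole: Short aluminium pole of a card terminal's mount, fixed to the counter in front of the bay's right end: 27 mm diameter, 57 mm high with a tilted black 34 mm plate on top, foot collar 34 mm diameter. Origin: on its axis at the counter, 87 to 93 mm in front of the rail and 66 to 76 mm right of the bay's middle; the collar stays 24 to 30 mm clear of a tray that is home.
- stack_0: Coin stack, 26 mm diameter, 20 to 25 mm high, standing loose in a well of the tray (at tray y = -69 mm), 8 to 13 mm proud of the tray's top. Origin: centre of its underside, 12 mm above the tray's underside.
- stack_1: Coin stack, 26 mm diameter, 20 to 25 mm high, standing loose in a well of the tray (at tray y = -23 mm), 8 to 13 mm proud of the tray's top. Origin: centre of its underside, 12 mm above the tray's underside.
- stack_2: Coin stack, 26 mm diameter, 20 to 25 mm high, standing loose in a well of the tray (at tray y = 23 mm), 8 to 13 mm proud of the tray's top. Origin: centre of its underside, 12 mm above the tray's underside.
- stack_3: Coin stack, 26 mm diameter, 20 to 25 mm high, standing loose in a well of the tray (at tray y = 69 mm), 8 to 13 mm proud of the tray's top. Origin: centre of its underside, 12 mm above the tray's underside.
- wood_stamp: Bystander: hand stamp with a wooden handle, 30 mm diameter, 75 mm high, standing at the right; origin under its centre.
- coin_roll: Bystander: paper roll of coins, 26 mm diameter, 88 mm high, standing upright to the right of the rack; origin under its centre.
- spare_stack: Bystander: single coin stack, 27 mm diameter, 23 mm high, on the counter to the right of the rack; origin under its centre.

How it is judged:
By the outcome, as a careful person would: the job done as asked, in the order asked, and still so for the second after the job is handed in, with the robot touching nothing.
It also fails if it takes over 61 s, if anything falls off the work surface, if the arm or the gripper's body presses on something with over 40 N, if the wrist force passes 120 N, or if a joint passes its speed limit or range.

## Working session

There is one attempt and no reset: what is moved stays moved. The work goes in short steps, Python scripts to look and compute and a shell command to move; the robot and the scene stay as the last step left them, time stands still between calls to the robot, and variables do not carry over. Pictures are saved under pics/ and viewed, at most 10 in all, crops included, and the job is handed in when it is done.

```bash
ls; mkdir -p pics; python3 - <<'E'
from cell import env, grab_frame, camera_params
import cv2
s=env.sense();print({k:(s[k]) for k in('clock','eef_pos','orientation','force','finger_gap')})
for n in('scene','top'):
    c=camera_params(n);print(n,c)
    cv2.imwrite(f'pics/{n}0.png',grab_frame(n)[:,:,::-1])
E
```

```text
cell.py
pics
steer.py
{'clock': 0.0, 'eef_pos': array([ 0.15802006, -0.60434182,  0.23071333]), 'orientation': array([-5.67301059e-04,  9.91828647e-01,  1.27575849e-01, -1.28436088e-04]), 'force': array([-0.42892016,  0.32496425, -0.24112907]), 'finger_gap': 0.08524130891846114}
scene {'K': array([[481.93028836,   0.        , 320.54233767],
       [  0.        , 481.93028836, 235.45830562],
       [  0.        ,   0.        ,   1.        ]]), 'eye': array([ 0.01269314, -0.42884702,  0.64348421]), 'orientation': array([ 0.84955391,  0.35643418, -0.15411327, -0.3570181 ])}
top {'K': array([[510.47158755,   0.        , 323.01226001],
       [  0.        , 510.47158755, 239.41394845],
       [  0.        ,   0.        ,   1.        ]]), 'eye': array([0.29447933, 0.01286726, 1.08762804]), 'orientation': array([ 0.71481644,  0.06232576, -0.06935026, -0.69306818])}
```

View pics/top0.png

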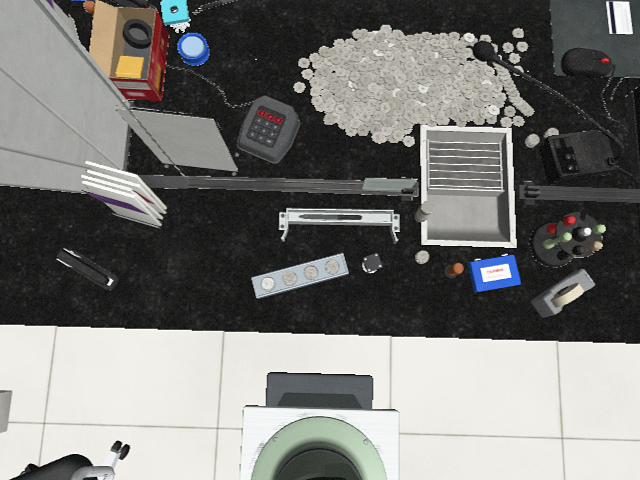

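View pics/scene0.png

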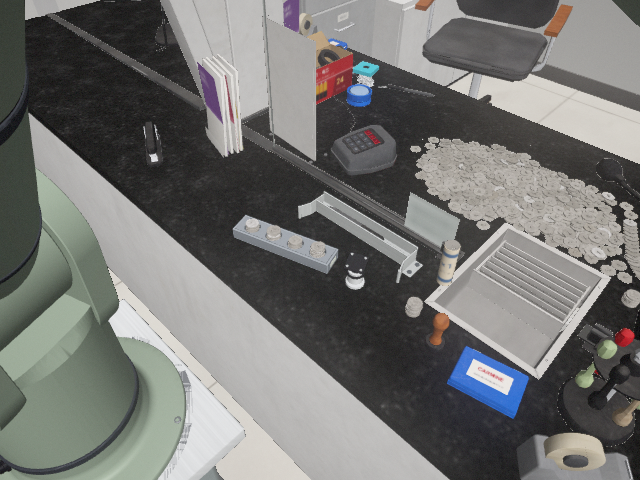

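The top view shows the tray at about (252–347, 256–297), the rack at (280–400, 208–242), the pole's plate at (372, 263), spare_stack at (422, 257), the stamp at (457, 269) and the coin_roll at (424, 212). Next I'll zoom in and measure.

```bash
cat > h.py <<'E'
import numpy as np,cv2
from scipy.spatial.transform import Rotation as R
def rot(q): return R.from_quat([q[1],q[2],q[3],q[0]])
def ray(c,uv):
    K=np.asarray(c['K']); uv=np.atleast_2d(uv).astype(float)
    d=np.c_[(uv[:,0]-K[0,2])/K[0,0],-(uv[:,1]-K[1,2])/K[1,1],-np.ones(len(uv))]
    return rot(c['orientation']).apply(d)
def plane(c,uv,z):
    d=ray(c,uv); e=np.asarray(c['eye']); return (e+d*((z-e[2])/d[:,2])[:,None])
def tri(c1,u1,c2,u2):
    d1=ray(c1,u1)[0];d2=ray(c2,u2)[0];d1/=np.linalg.norm(d1);d2/=np.linalg.norm(d2)
    A=np.c_[d1,-d2];s=np.linalg.lstsq(A,c2['eye']-c1['eye'],rcond=None)[0]
    p=c1['eye']+d1*s[0];q=c2['eye']+d2*s[1];return (p+q)/2,np.linalg.norm(p-q)
def proj(c,P):
    p=rot(c['orientation']).inv().apply(np.atleast_2d(P)-c['eye']);K=c['K']
    return np.c_[K[0,0]*p[:,0]/-p[:,2]+K[0,2],K[1,1]*-p[:,1]/-p[:,2]+K[1,2]]
E
python3 - <<'E'
import cv2
t=cv2.imread('pics/top0.png')[195:305,245:445];cv2.imwrite('pics/tc.png',cv2.resize(t,None,fx=4,fy=4,interpolation=2))
s=cv2.imread('pics/scene0.png')[180:310,225:465];cv2.imwrite('pics/sc.png',cv2.resize(s,None,fx=3.3,fy=3.3,interpolation=2))
E
```

```text
(no output)
```

View pics/tc.png

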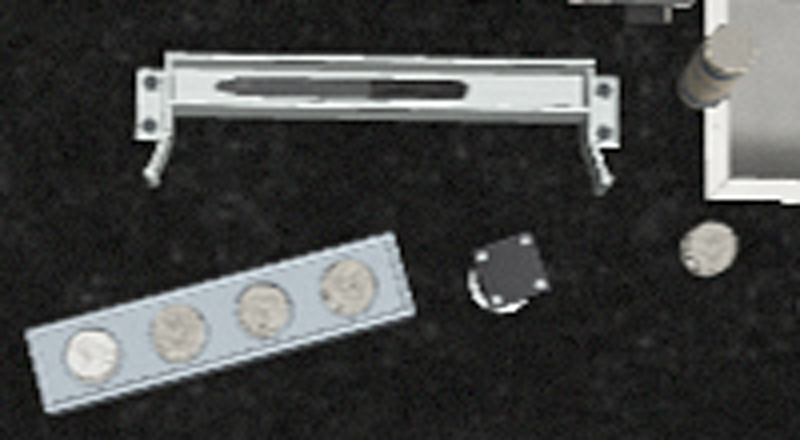

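View pics/sc.png

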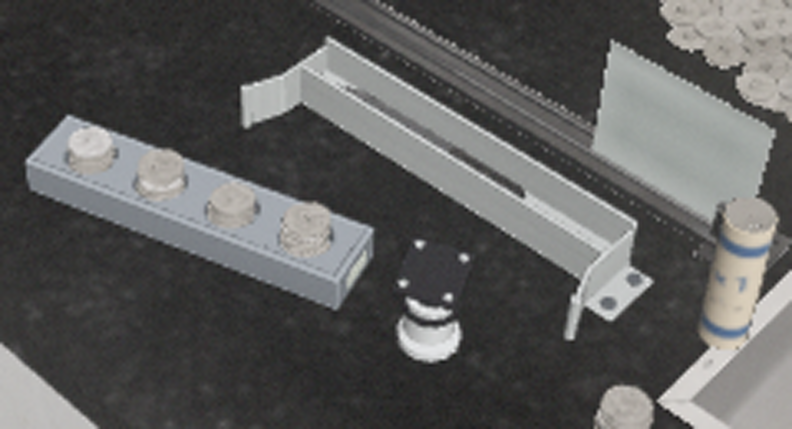

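Crops: the tray's corners, rail ends, cheek tips, pole plate and collar are clearly visible in both views. I'll triangulate matching corners.

```bash
python3 - <<'E'
from h import *
from cell import env, grab_frame, camera_params
T=camera_params('top');S=camera_params('scene')
np.set_printoptions(precision=4,suppress=True)
t=lambda u,v:np.array([245+(u+.5)/4-.5,195+(v+.5)/4-.5]); s=lambda u,v:np.array([225+(u+.5)/3.3-.5,180+(v+.5)/3.3-.5])
prs={'trayFL':((26,328),(70,116)),'trayFR':((393,233),(373,231)),'trayNR':((411,312),(337,290)),'trayNL':((47,407),(27,163)),
'railL':((172,112),(303,72)),'railR':((587,118),(583,271)),'tipL':((150,178),(243,88)),'tipR':((606,184),(577,297)),
'spare':((712,246),(626,398)),'plate':((512,269),(435,271)),'roll':((735,45),(750,213))}
P={}
for k,(a,b) in prs.items(): P[k],e=tri(T,t(*a),S,s(*b));print(k,P[k],e)
print('plane top: '); 
for k,z in (('trayFL',.024),('trayFR',.024),('trayNR',.024),('trayNL',.024),('railL',.03),('railR',.03),('tipL',.03),('tipR',.03)):
    print(k,plane(T,t(*prs[k][0]),z)[0,:2],plane(S,s(*prs[k][1]),z)[0,:2])
print('collar bottom edge scene',plane(S,np.array([s(430,361),s(397,335),s(462,335)]),0.0))
print('stacks',plane(T,np.array([t(91,354),t(179,332),t(263,309),t(348,288)]),.035)[:,:2])
im=cv2.imread('pics/top0.png');hsv=cv2.cvtColor(im,cv2.COLOR_BGR2HSV)
m=cv2.inRange(hsv,(95,15,90),(125,120,255));m[:, :240]=0;m[:,360:]=0;m[:240]=0;m[310:]=0
m=cv2.morphologyEx(m,cv2.MORPH_OPEN,np.ones((3,3)))
c=max(cv2.findContours(m,0,1)[0],key=cv2.contourArea);r=cv2.minAreaRect(c);b=cv2.boxPoints(r);print(r,plane(T,b,.024)[:,:2],plane(T,[r[0]],.024))
E
```

```text
trayFL [0.4114 0.1532 0.023 ] 0.0005055831775815327
trayFR [ 0.467  -0.0369  0.024 ] 0.0018735195657598115
trayNR [ 0.4267 -0.048   0.0168] 0.0009160143460342768
trayNL [0.3702 0.1405 0.0216] 0.0017107568904973652
railL [0.5293 0.0807 0.0286] 0.002469001001673085
railR [ 0.5302 -0.1366  0.0205] 0.01016937457650594
tipL [0.4915 0.0912 0.0331] 9.711768955180548e-05
tipR [ 0.4963 -0.149   0.035 ] 0.0018440872640180595
spare [ 0.465  -0.2048  0.0306] 0.00016348164989779234
plate [ 0.4458 -0.0971  0.0544] 0.0008980652942076715
roll [ 0.5569 -0.2032  0.0916] 0.0034249337426349533
plane top: 
trayFL [0.4115 0.1529] [0.4105 0.1525]
trayFR [ 0.4678 -0.0375] [ 0.4662 -0.0364]
trayNR [ 0.4261 -0.0479] [ 0.4216 -0.0521]
trayNL [0.3708 0.1398] [0.3681 0.1388]
railL [0.528  0.0814] [0.5291 0.0789]
railR [ 0.5319 -0.1389] [ 0.5178 -0.1383]
tipL [0.492  0.0914] [0.4939 0.0937]
tipR [ 0.4965 -0.1491] [ 0.501  -0.1472]
collar bottom edge scene [[ 0.4356 -0.1062  0.    ]
 [ 0.4366 -0.0821  0.    ]
 [ 0.4608 -0.1066  0.    ]]
stacks [[ 0.3979  0.1173]
 [ 0.4106  0.0725]
 [ 0.4239  0.0295]
 [ 0.4363 -0.0143]]
((299.517822265625, 275.36029052734375), (22.236404418945312, 95.88778686523438), 74.8989028930664) [[ 0.4104  0.1545]
 [ 0.4693 -0.0375]
 [ 0.4242 -0.0507]
 [ 0.3662  0.1401]] [[0.4173 0.0521 0.024 ]]
```

```bash
echo '[{"tx": 0.35,"ty": -0.17,"tz": 0.05,"az": -0.027,"aperture": 0.085},{"tx": 0.35,"ty": -0.17,"tz": 0.05,"az": -0.027,"aperture": 0.085},{"tx": 0.35,"ty": -0.17,"tz": 0.05,"az": -0.027,"aperture": 0.085},{"tx": 0.35,"ty": -0.17,"tz": 0.05,"az": -0.027,"aperture": 0.085},{"tx": 0.35,"ty": -0.17,"tz": 0.05,"az": -0.027,"aperture": 0.085},{"tx": 0.35,"ty": -0.17,"tz": 0.05,"az": -0.027,"aperture": 0.085},{"tx": 0.35,"ty": -0.17,"tz": 0.05,"az": -0.027,"aperture": 0.085}]' | python3 steer.py
python3 - <<'E'
from cell import env, grab_frame, camera_params
s=env.sense();print(s['eef_pos'],s['orientation'])
E
```

```text
clock: 0.98
eef_pos: [0.4564, -0.3481, 0.1806]
orientation: [-0.001, 0.99, 0.143, 0.0]
force: [-0.3, -0.2, -0.4]
finger_gap: 0.0852
finger_force: 0.0
[ 0.45644675 -0.34805692  0.18056569] [-8.59500322e-04  9.89659385e-01  1.43434784e-01  1.58073515e-04]
```

```bash
echo '[{"tx": 0.045,"ty": -0.35,"tz": 0.08,"aperture": 0.085},{"tx": 0.045,"ty": -0.35,"tz": 0.08,"aperture": 0.085},{"tx": 0.045,"ty": -0.35,"tz": 0.08,"aperture": 0.085},{"tx": 0.045,"ty": -0.35,"tz": 0.08,"aperture": 0.085},{"tx": 0.045,"ty": -0.35,"tz": 0.08,"aperture": 0.085},{"tx": 0.045,"ty": -0.35,"tz": 0.08,"aperture": 0.085},{"tx": 0.03,"ty": -0.35,"tz": 0.08,"aperture": 0.085}]' | python3 steer.py
python3 - <<'E'
from cell import env, grab_frame, camera_params
s=env.sense();print(s['eef_pos'],s['orientation'],s['joint_pos'])
E
```

```text
clock: 1.85
eef_pos: [0.3845, -0.0043, 0.1008]
orientation: [-0.0, 0.99, 0.144, -0.0]
force: [0.7, -1.1, 0.2]
finger_gap: 0.0847
finger_force: 0.0
[ 0.38453693 -0.00426312  0.10078645] [-3.86893744e-04  9.89609714e-01  1.43778983e-01 -2.60752478e-04] [-0.02237065  0.39238702 -0.14696817  2.30730911  0.12745022  0.44940149
 -1.55549086]
```

```bash
echo '[{"tx": -0.006,"tz": 0.03,"aperture": 0.085},{"tx": -0.006,"tz": 0.06,"aperture": 0.085},{"tx": -0.006,"tz": 0.08,"aperture": 0.085},{"tx": -0.006,"tz": 0.092,"aperture": 0.085},{"tx": -0.006,"tz": 0.1,"aperture": 0.085},{"tx": -0.006,"tz": 0.103,"aperture": 0.085},{"tx": -0.006,"tz": 0.103,"aperture": 0.085}]' | python3 steer.py
python3 - <<'E'
from cell import env, grab_frame, camera_params
import cv2
s=env.sense();print(s['eef_pos'],s['orientation'],s['force'])
cv2.imwrite('pics/sc1.png',grab_frame('scene')[140:380,120:440,::-1].repeat(2,0).repeat(2,1))
E
```

```text
clock: 2.72
eef_pos: [0.3791, -0.0095, -0.0016]
orientation: [0.0, 0.99, 0.14, 0.0]
force: [-1.2, -0.2, -0.3]
finger_gap: 0.085
finger_force: 0.0
[ 0.37913922 -0.00947161 -0.00162028] [2.02555939e-05 9.90091517e-01 1.40423603e-01 4.40604167e-06] [-1.1602357  -0.2457046  -0.31218374]
```

View pics/sc1.png

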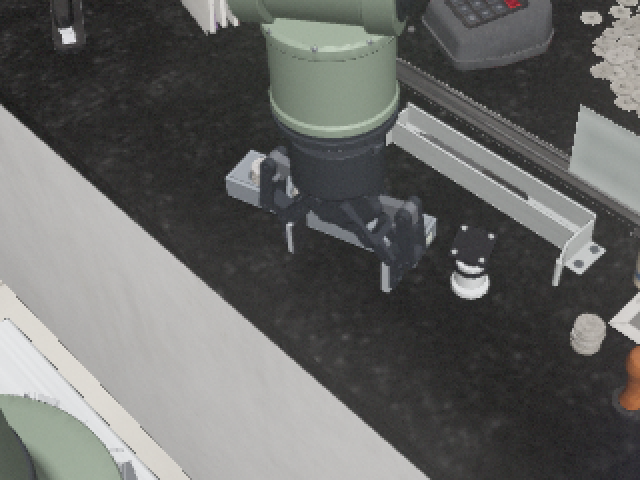

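The open fingers stand low in front of the tray's near face, at roughly (290, 240) and (387, 280), clear of the pole. I'll push forward now.

```bash
echo '[{"tx": 0.012,"aperture": 0.085},{"tx": 0.018,"aperture": 0.085},{"tx": 0.024,"aperture": 0.085},{"tx": 0.030,"aperture": 0.085},{"tx": 0.036,"aperture": 0.085},{"tx": 0.042,"aperture": 0.085},{"tx": 0.048,"aperture": 0.085},{"tx": 0.053,"aperture": 0.085}]' | python3 steer.py; echo '[{"aperture": 0.085},{"tx": -0.02,"aperture": 0.085}]' | python3 steer.py
cat > tray.py <<'E'
from h import *
from cell import env, grab_frame, camera_params
import sys
np.set_printoptions(precision=4,suppress=True)
O=np.array([.533,-.029]);a=.0187;X=np.array([np.cos(a),np.sin(a)]);Y=np.array([-X[1],X[0]])
T=camera_params('top');im=grab_frame('top')[:,:,::-1].copy()
n=sys.argv[1];cv2.imwrite(f'pics/top_{n}.png',im)
hsv=cv2.cvtColor(im,cv2.COLOR_BGR2HSV)
m=cv2.inRange(hsv,(95,15,90),(125,120,255));M=np.zeros_like(m);M[212:310,220:425]=255;m&=M
m=cv2.morphologyEx(m,cv2.MORPH_OPEN,np.ones((3,3)))
c=max(cv2.findContours(m,0,1)[0],key=cv2.contourArea);r=cv2.minAreaRect(c)
b=plane(T,cv2.boxPoints(r),.024)[:,:2]
print('sizes',np.linalg.norm(np.diff(b,axis=0),axis=1))
e=max([b[1]-b[0],b[2]-b[1]],key=np.linalg.norm);e=e*np.sign(e[1])
C=b.mean(0);yaw=np.arctan2(-e[0],e[1]);d=C-O
print('centre',C,'yaw',yaw,'rack frame',d@X,d@Y,yaw-a)
for q in b: print('corner world',q,'rack',(q-O)@X,(q-O)@Y)
s=env.sense();h=rot(s['orientation']).apply([1,0,0]);print('tcp',s['eef_pos'],'heading',np.arctan2(h[1],h[0]),'F',s['force'],s['clock'])
k=im[190:310,220:440];cv2.imwrite(f'pics/topc_{n}.png',cv2.resize(k,None,fx=3.6,fy=3.6,interpolation=2))
E
python3 tray.py 1
```

```text
clock: 3.78
eef_pos: [0.4304, 0.0061, -0.0017]
orientation: [-0.0, 0.99, 0.141, 0.0]
force: [-2.7, -1.1, -0.1]
finger_gap: 0.0851
finger_force: 1.6
clock: 4.03
eef_pos: [0.412, 0.0008, -0.0017]
orientation: [-0.0, 0.99, 0.141, 0.001]
force: [0.1, -0.5, 0.6]
finger_gap: 0.0847
finger_force: 0.0Traceback (most recent call last):
  File "tray.py", line 11, in <module>
    c=max(cv2.findContours(m,0,1)[0],key=cv2.contourArea);r=cv2.minAreaRect(c)
ValueError: max() iterable argument is empty
```

```bash
echo '[{"tz": -0.06,"aperture": 0.085},{"ty": -0.05,"tz": -0.11,"az": 0.18,"aperture": 0},{"tx": 0.02,"ty": -0.1,"tz": -0.12,"az": 0.36,"aperture": 0},{"tx": 0.04,"ty": -0.16,"tz": -0.12,"az": 0.54,"aperture": 0},{"tx": 0.054,"ty": -0.19,"tz": -0.12,"az": 0.72,"aperture": 0},{"tx": 0.054,"ty": -0.20,"tz": -0.12,"az": 0.9,"aperture": 0},{"tx": 0.054,"ty": -0.20,"tz": -0.12,"az": 1.08,"aperture": 0},{"tx": 0.054,"ty": -0.20,"tz": -0.12,"az": 1.26,"aperture": 0}]' | python3 steer.py; echo '[{"az": 0.155,"aperture": 0},{"az": 0.31,"aperture": 0},{"az": 0.31,"aperture": 0}]' | python3 steer.py; python3 tray.py 2
```

```text
clock: 5.08
eef_pos: [0.4069, 0.208, 0.1183]
orientation: [0.002, 0.928, -0.373, -0.003]
force: [-0.8, -0.4, -0.0]
finger_gap: 0.0004
finger_force: 0.0
clock: 5.45
eef_pos: [0.4065, 0.2073, 0.1176]
orientation: [0.004, 0.861, -0.509, -0.002]
force: [-0.4, 0.7, -0.6]
finger_gap: 0.0001
finger_force: 0.0
sizes [0.2014 0.0478 0.1999]
centre [0.4475 0.0602] yaw 0.2862378993968949 rack frame -0.08380045234085179 0.09076451851186582 0.26753789939689493
corner world [0.4419 0.1635] rack -0.08752393392178337 0.19418617584366016
corner world [ 0.4987 -0.0297] rack -0.03427590471485509 -7.22418557802367e-05
corner world [ 0.4527 -0.0425] rack -0.08053470233225402 -0.011972676427059717
corner world [0.3968 0.1494] rack -0.1328672683945148 0.18091681648664304
tcp [0.4063 0.2072 0.1176] heading -1.0649080410858134 F [-0.1592  0.9756 -0.4279] 5.5
```

View pics/topc_2.png

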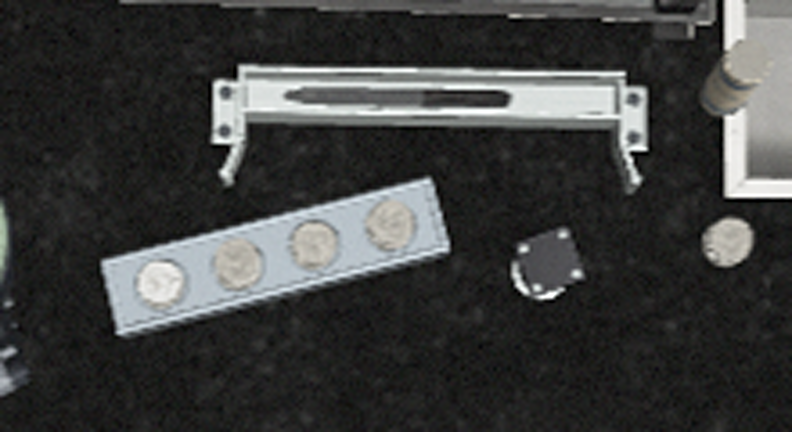

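The view shows the tray clear of the pole, at (100–450, 180–335) in the crop, with all the coins standing. I'll lower the closed fingers at its left end.

```bash
echo '[{"tx": 0.015,"ty": 0.0085,"tz": 0.02,"az": 0.11,"aperture": 0.01},{"tx": 0.015,"ty": 0.0085,"tz": 0.05,"az": 0.22,"aperture": 0.01},{"tx": 0.015,"ty": 0.0085,"tz": 0.08,"az": 0.22,"aperture": 0.01},{"tx": 0.015,"ty": 0.0085,"tz": 0.1,"az": 0.22,"aperture": 0.01},{"tx": 0.015,"ty": 0.0085,"tz": 0.108,"az": 0.22,"aperture": 0.01},{"tx": 0.015,"ty": 0.0085,"tz": 0.108,"az": 0.22,"aperture": 0.01}]' | python3 steer.py; python3 tray.py 3 | grep -v corner
```

```text
clock: 6.25
eef_pos: [0.4055, 0.1894, 0.0102]
orientation: [0.003, 0.799, -0.601, -0.003]
force: [0.2, 0.2, 0.7]
finger_gap: 0.01
finger_force: 0.0
sizes [0.2014 0.0478 0.1999]
centre [0.4475 0.0602] yaw 0.2862378993968949 rack frame -0.08380045234085179 0.09076451851186582 0.26753789939689493
tcp [0.4057 0.1895 0.0105] heading -1.289071299218182 F [-0.4208 -0.4975  0.4943] 6.3
```

```bash
echo '[{"tx": 0.016,"aperture": 0.01},{"tx": 0.024,"aperture": 0.01},{"tx": 0.031,"ty": -0.0006,"aperture": 0.01},{"tx": 0.038,"ty": -0.0012,"aperture": 0.01},{"tx": 0.045,"ty": -0.0018,"aperture": 0.01},{"tx": 0.052,"ty": -0.0024,"aperture": 0.01},{"tx": 0.059,"ty": -0.003,"aperture": 0.01},{"tx": 0.065,"ty": -0.0035,"aperture": 0.01}]' | python3 steer.py; python3 tray.py 4 | grep -v corner
```

```text
clock: 7.3
eef_pos: [0.427, 0.1285, 0.0102]
orientation: [0.003, 0.8, -0.601, -0.003]
force: [-2.4, 5.5, 5.3]
finger_gap: 0.0097
finger_force: 2.6
sizes [0.1911 0.0478 0.1896]
centre [0.4629 0.0179] yaw 0.2808506447465621 rack frame -0.0691883012788766 0.048199783631152834 0.2621506447465621
tcp [0.4272 0.1276 0.0102] heading -1.2894985180958962 F [-0.0389  0.6412 -0.834 ] 7.35
```

```bash
echo '[{"tx": 0.006,"ty": -0.0006,"aperture": 0.01},{"tx": 0.013,"ty": -0.0013,"aperture": 0.01},{"tx": 0.02,"ty": -0.002,"aperture": 0.01},{"tx": 0.027,"ty": -0.0027,"aperture": 0.01},{"tx": 0.034,"ty": -0.0034,"aperture": 0.01},{"tx": 0.041,"ty": -0.0041,"aperture": 0.01},{"tx": 0.047,"ty": -0.0047,"aperture": 0.01},{"tx": 0.052,"ty": -0.005,"aperture": 0.01}]' | python3 steer.py; python3 tray.py 5
```

```text
clock: 8.35
eef_pos: [0.4461, 0.0794, 0.0099]
orientation: [0.003, 0.799, -0.601, -0.002]
force: [-1.8, 4.2, 2.9]
finger_gap: 0.0103
finger_force: 2.6
sizes [0.1446 0.0471 0.1435]
centre [ 0.479  -0.0194] yaw 0.2872110104367174 rack frame -0.053817027392121596 0.01064002179941298 0.2685110104367174
corner world [0.4811 0.0563] rack -0.05030937084947258 0.0862705531914523
corner world [ 0.5221 -0.0824] rack -0.011941548773422635 -0.053169822710972654
corner world [ 0.4766 -0.0946] rack -0.05764957416290387 -0.06450369445739841
corner world [0.4363 0.0432] rack -0.09536761578268739 0.07396305117457068
tcp [0.4464 0.0787 0.01  ] heading -1.289887611143081 F [-0.2346  1.3623  1.1374] 8.4
```

View pics/topc_5.png

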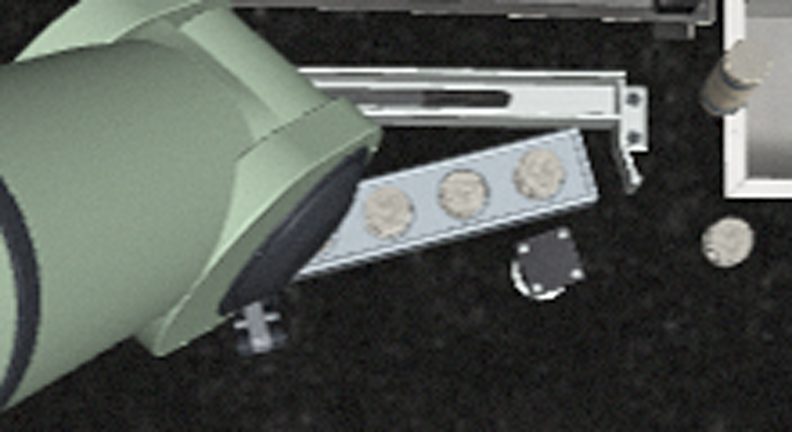

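The right end is behind the pole: its far-right corner is at (578, 130) and its near-right corner at (597, 198) in the crop. The pole plate is at (512–582, 230–290). I'll compute from those clicks.

```bash
python3 - <<'E'
from h import *
from cell import env, grab_frame, camera_params
np.set_printoptions(precision=4,suppress=True)
T=camera_params('top')
O=np.array([.533,-.029]);a=.0187;X=np.array([np.cos(a),np.sin(a)]);Y=np.array([-X[1],X[0]])
f=lambda u,v,z:plane(T,np.array([[220+(u+.5)/3.6-.5,190+(v+.5)/3.6-.5]]),z)[0,:2]
for n,p in dict(FR=(578,130,.024),NR=(597,198,.024),pend=(330,270,.024),railL=(247,122,.03),railR=(617,126,.03),tipR=(634,187,.03),tipL=(226,183,.03),plate=(547,262,.058),collarbot=(540,300,.0)).items():
    w=f(*p);d=w-O;print(n,w,d@X,d@Y)
E
```

```text
FR [ 0.5289 -0.1159] -0.00572670471077823 -0.08675963488977743
NR [ 0.4883 -0.1274] -0.0465336347656498 -0.09756301941156655
pend [0.4406 0.0282] -0.09127792935374894 0.05895507394776962
railL [0.5261 0.08  ] -0.004902951070404285 0.10906544764639473
railR [ 0.5307 -0.1381] -0.004304137703471106 -0.10907368364171818
tipR [ 0.4945 -0.1483] -0.04077162930530893 -0.11855608416473953
tipL [0.4892 0.0907] -0.04158363909875758 0.12047465713706426
plate [ 0.4444 -0.0949] -0.08982606253554645 -0.06418392708159458
collarbot [ 0.4299 -0.097 ] -0.10439265760892924 -0.06608231580134649
```

```bash
echo '[{"tx": 0.005,"aperture": 0.01},{"tx": 0.009,"aperture": 0.01},{"tx": 0.009,"aperture": 0.01}]' | python3 steer.py; echo '[{"tx": -0.02,"aperture": 0.01},{"tx": -0.05,"tz": -0.04,"az": -0.15,"aperture": 0.01},{"tx": -0.05,"ty": 0.04,"tz": -0.09,"az": -0.33,"aperture": 0.085},{"tx": -0.05,"ty": 0.06,"tz": -0.1,"az": -0.5,"aperture": 0.085},{"tx": -0.05,"ty": 0.06,"tz": -0.1,"az": -0.68,"aperture": 0.085},{"tx": -0.05,"ty": 0.06,"tz": -0.1,"az": -0.86,"aperture": 0.085},{"tx": -0.05,"ty": 0.06,"tz": -0.1,"az": -1.04,"aperture": 0.085},{"tx": -0.05,"ty": 0.06,"tz": -0.1,"az": -1.22,"aperture": 0.085}]' | python3 steer.py;  echo '[{"az": -0.18,"aperture": 0.085},{"az": -0.33,"aperture": 0.085},{"az": -0.33,"aperture": 0.085}]' | python3 steer.py; sed -i 's/M\[212/M[205/' tray.py; python3 tray.py 6
```

```text
clock: 8.78
eef_pos: [0.4487, 0.0702, 0.0099]
orientation: [0.003, 0.799, -0.601, -0.002]
force: [0.4, -0.8, 0.3]
finger_gap: 0.0099
finger_force: 0.0
clock: 9.78
eef_pos: [0.378, 0.1022, 0.1104]
orientation: [0.001, 0.999, -0.032, -0.003]
force: [0.9, -0.3, 0.2]
finger_gap: 0.085
finger_force: 0.0
clock: 10.15
eef_pos: [0.378, 0.1022, 0.1105]
orientation: [0.001, 0.992, 0.129, -0.004]
force: [0.2, 0.1, 0.1]
finger_gap: 0.085
finger_force: 0.0
sizes [0.2003 0.048  0.1987]
centre [ 0.4839 -0.0362] yaw 0.28693306175466093 rack frame -0.04922559509401366 -0.006278749017799631 0.26823306175466094
corner world [0.4786 0.0662] rack -0.05265535709432102 0.09621606601076135
corner world [ 0.5352 -0.1259] rack 0.00042209246399084655 -0.09689340819228126
corner world [ 0.4888 -0.1379] rack -0.04625313592689397 -0.10808662647850387
corner world [0.433  0.0528] rack -0.09841597981883059 0.08364897258882523
tcp [0.3779 0.1022 0.1104] heading 0.2564777911214915 F [ 0.1419 -0.3375  0.5659] 10.2
```

View pics/topc_6.png

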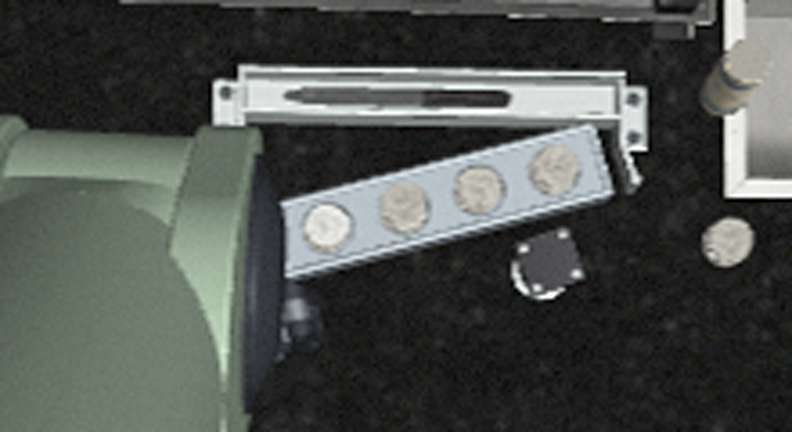

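The tray's far-right corner is at the rail and its right end is between the pole and the right cheek. All coins are upright and the left end is still out. Next I'll swing the left end in.

```bash
echo '[{"tx": 0.008,"ty": 0.06,"az": -0.03,"aperture": 0.085},{"tx": 0.016,"ty": 0.117,"az": -0.03,"aperture": 0.085},{"tx": 0.016,"ty": 0.117,"tz": 0.04,"az": -0.03,"aperture": 0.085},{"tx": 0.016,"ty": 0.117,"tz": 0.08,"az": -0.03,"aperture": 0.085},{"tx": 0.016,"ty": 0.117,"tz": 0.1,"az": -0.03,"aperture": 0.085},{"tx": 0.016,"ty": 0.117,"tz": 0.112,"az": -0.03,"aperture": 0.085},{"tx": 0.016,"ty": 0.117,"tz": 0.112,"az": -0.03,"aperture": 0.085}]' | python3 steer.py; python3 tray.py 7|tail -1
```

```text
clock: 11.08
eef_pos: [0.4224, -0.007, -0.002]
orientation: [0.001, 0.99, 0.144, -0.004]
force: [1.3, 0.1, -0.7]
finger_gap: 0.0849
finger_force: 0.0
tcp [ 0.4226 -0.0069 -0.0014] heading 0.28932144661389586 F [0.7267 0.2072 0.5486] 11.125
```

```bash
echo '[{"tx": 0.010,"aperture": 0.085},{"tx": 0.015,"aperture": 0.085},{"tx": 0.020,"ty": -0.0015,"az": 0.035,"aperture": 0.085},{"tx": 0.025,"ty": -0.003,"az": 0.069,"aperture": 0.085},{"tx": 0.030,"ty": -0.0045,"az": 0.104,"aperture": 0.085},{"tx": 0.0355,"ty": -0.006,"az": 0.139,"aperture": 0.085},{"tx": 0.041,"ty": -0.007,"az": 0.174,"aperture": 0.085},{"tx": 0.046,"ty": -0.008,"az": 0.209,"aperture": 0.085}]' | python3 steer.py; python3 tray.py 8
```

```text
clock: 12.12
eef_pos: [0.4647, 0.0142, -0.0021]
orientation: [0.001, 0.999, 0.04, -0.004]
force: [-1.9, -0.7, -0.1]
finger_gap: 0.0852
finger_force: 0.8
sizes [0.0698 0.0477 0.0693]
centre [ 0.5046 -0.0961] yaw 0.08611479448814716 rack frame -0.02964183773774971 -0.06655067497897393 0.06741479448814716
corner world [ 0.5254 -0.0598] rack -0.008201046742904039 -0.030641905666257095
corner world [ 0.5314 -0.1293] rack -0.0034979456264460627 -0.10029982243556668
corner world [ 0.4838 -0.1321] rack -0.051136348879710365 -0.1021797031603589
corner world [ 0.4779 -0.0631] rack -0.055732009701938263 -0.03308126865371307
tcp [ 0.4652  0.0146 -0.0021] heading 0.07780763642075432 F [-1.5147 -0.346  -0.4597] 12.175
```

```bash
echo '[{"tx": 0.004,"ty": -0.001,"az": 0.03,"aperture": 0.085},{"tx": 0.0085,"ty": -0.002,"az": 0.059,"aperture": 0.085},{"tx": 0.011,"ty": -0.002,"az": 0.059,"aperture": 0.085},{"tx": 0.011,"ty": -0.002,"az": 0.059,"aperture": 0.085}]' | python3 steer.py; python3 tray.py 9
```

```text
clock: 12.68
eef_pos: [0.4753, 0.0171, -0.0022]
orientation: [0.001, 1.0, 0.011, -0.004]
force: [-1.6, 0.1, -0.6]
finger_gap: 0.085
finger_force: 0.8
sizes [0.0705 0.0455 0.07  ]
centre [ 0.5071 -0.0954] yaw 0.03247991014272894 rack frame -0.027128727405104507 -0.06592598563953637 0.01377991014272894
corner world [ 0.5287 -0.0599] rack -0.0048599320188289176 -0.030807840751312376
corner world [ 0.531  -0.1304] rack -0.0038880968360957514 -0.10132888619224768
corner world [ 0.4855 -0.1307] rack -0.04942035540482611 -0.10077090062988918
corner world [ 0.4832 -0.0607] rack -0.050346525360667076 -0.03079631498469623
tcp [ 0.4753  0.0171 -0.0021] heading 0.02289400303483696 F [-1.5907  1.2684  0.1355] 12.725
```

```bash
for i in 1 2; do :; done; echo '[{"tx": 0.001,"aperture": 0.085},{"tx": 0.002,"aperture": 0.085},{"tx": 0.003,"aperture": 0.085}]' | python3 steer.py; echo '[{"tx": 0.001,"aperture": 0.085},{"tx": 0.002,"aperture": 0.085},{"tx": 0.002,"aperture": 0.085}]' | python3 steer.py
```

```text
clock: 13.1
eef_pos: [0.4775, 0.0167, -0.0023]
orientation: [0.001, 1.0, 0.011, -0.004]
force: [-9.8, -1.3, 3.7]
finger_gap: 0.085
finger_force: 4.7
clock: 13.48
eef_pos: [0.4775, 0.0167, -0.0024]
orientation: [0.001, 1.0, 0.011, -0.006]
force: [-17.1, -0.9, 13.0]
finger_gap: 0.0851
finger_force: 8.9
```

```bash
echo '[{"tx": -0.004,"aperture": 0.085},{"tx": -0.03,"aperture": 0.085},{"tx": -0.03,"tz": -0.06,"aperture": 0.085},{"tx": -0.03,"tz": -0.12,"aperture": 0.085},{"tx": -0.03,"ty": -0.06,"tz": -0.15,"aperture": 0.085},{"tx": -0.03,"ty": -0.12,"tz": -0.15,"aperture": 0.085},{"tx": -0.03,"ty": -0.18,"tz": -0.15,"aperture": 0.085},{"tx": -0.03,"ty": -0.22,"tz": -0.15,"aperture": 0.085}]' | python3 steer.py; python3 tray.py 10; python3 - <<'E'
from cell import env, grab_frame, camera_params
import cv2,numpy as np
a=cv2.imread('pics/topc_10.png');s=grab_frame('scene')[180:310,225:465,::-1]
b=cv2.resize(s,(792,429),interpolation=2);o=np.vstack([a,b]);cv2.imwrite('pics/both10.png',cv2.resize(o,(552,600),interpolation=3))
E
```

```text
clock: 14.48
eef_pos: [0.4462, 0.2402, 0.1478]
orientation: [0.001, 1.0, 0.013, -0.003]
force: [0.1, -0.3, -0.7]
finger_gap: 0.0854
finger_force: 0.0
sizes [0.2008 0.0478 0.1992]
centre [ 0.5104 -0.0306] yaw 0.03255844410168224 rack frame -0.022577149285645276 -0.0011292535519744457 0.013858444101682237
corner world [0.531  0.0704] rack -0.00010816939459082223 0.09937949344538574
corner world [ 0.5376 -0.1303] rack 0.002674629176726677 -0.10140931063153487
corner world [ 0.4898 -0.1306] rack -0.04511437384784111 -0.10082366927383755
corner world [0.4834 0.0684] rack -0.047760683076875844 0.09833647225208889
tcp [0.4458 0.2447 0.1474] heading 0.02953655541976978 F [-2.9286  8.1482 -0.106 ] 14.525
```

View pics/both10.png

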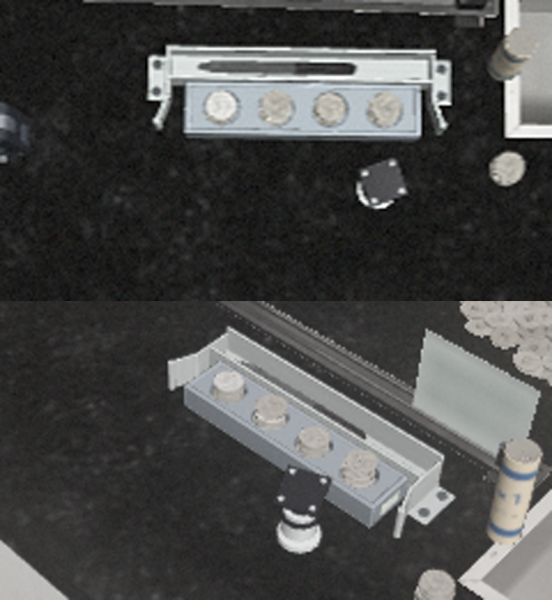

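The tray is in the bay between the cheeks with the coins upright, and pole and bystanders have not moved. I'll check flushness more precisely by fitting edge lines along the columns.

```bash
python3 - <<'E'
from h import *
from cell import env, grab_frame, camera_params
T=camera_params('top')
im=np.mean([cv2.imread(p)[:,:,::-1].astype(float)@[.3,.6,.1] for p in ['pics/top_10.png']]+[grab_frame('top').astype(float)@[.3,.6,.1] for _ in range(4)],axis=0)
hs=cv2.cvtColor(cv2.imread('pics/top_10.png'),cv2.COLOR_BGR2HSV)
print(im[204:248,335].round().astype(int).tolist(), im[204:248,310].round().astype(int).tolist(), im[204:248,375].round().astype(int).tolist())
def edge(cols,r0,r1,sign,z,name):
    pts=[]
    for u in cols:
        g=sign*np.diff(im[r0:r1,u]);k=int(g.argmax())
        w=np.clip(g[max(0,k-1):k+2],0,None);pts.append((u,r0+.5+(w*np.arange(max(0,k-1),max(0,k-1)+len(w))).sum()/w.sum()))
    P=plane(T,np.array(pts),z)[:,:2];c=np.polyfit(P[:,1],P[:,0],1);r=P[:,0]-np.polyval(c,P[:,1]);ok=abs(r)<.0012
    c=np.polyfit(P[ok,1],P[ok,0],1);print(name,'yaw',-c[0],'x at y=-.029',np.polyval(c,-.029),'n',ok.sum(),r[ok].std())
cols=range(300,384)
edge(cols,205,211,1,.03,'rear rack edge (rise)')
edge(cols,234,250,-1,.0,'tray near (fall)')
edge(cols,215,230,-1,.024,'rail/tray gap (fall)');edge(cols,215,230,1,.024,'tray far (rise)')
E
```

```text
[26, 28, 30, 25, 69, 233, 145, 122, 134, 231, 171, 80, 96, 94, 93, 145, 202, 234, 61, 180, 187, 192, 190, 191, 176, 178, 166, 169, 187, 194, 196, 201, 163, 148, 172, 195, 192, 163, 185, 183, 85, 69, 29, 34] [31, 25, 25, 26, 92, 255, 123, 126, 156, 233, 132, 93, 94, 87, 91, 209, 225, 202, 115, 207, 167, 186, 159, 233, 225, 229, 214, 218, 208, 218, 221, 231, 228, 168, 165, 163, 193, 157, 212, 108, 86, 44, 28, 30] [31, 28, 24, 29, 25, 79, 239, 87, 124, 154, 227, 220, 222, 221, 218, 221, 222, 218, 202, 105, 209, 174, 191, 191, 197, 199, 181, 174, 178, 160, 176, 182, 175, 185, 189, 191, 174, 196, 170, 218, 117, 85, 38, 27]
rear rack edge (rise) yaw 0.015987562358560515 x at y=-.029 0.5622709063801294 n 84 0.0003844619689295216
tray near (fall) yaw 0.016803656341931726 x at y=-.029 0.4924048639719143 n 84 0.00043675687760638085
rail/tray gap (fall) yaw 0.01989741828361367 x at y=-.029 0.5351837993363306 n 75 0.0004161635452980129Traceback (most recent call last):
  File "<stdin>", line 17, in <module>
  File "<stdin>", line 13, in edge
    raise TypeError("expected non-empty vector for x")
TypeError: expected non-empty vector for x
```

The tray's yaw (0.0168 rad) matches the rack's (0.0160 rad), and it was pressed on the rail until it stopped, so it is flush.

```bash
python3 -c "
from cell import env, grab_frame, camera_params
print(env.sense()['force'],env.job_done())"
```

```text
the job is handed in; nothing more can be done
[ 0.42422476 -0.93543027  0.23194144] None
```

The loaded tray is home in the front bay, right end fed in first behind the pole. It measures parallel to the rack and was pressed against the rail until it stopped. All four coin stacks are upright and the pole and bystanders look unmoved. I handed the job in at about 15 s of the 61 s allowed; no verdict was returned.

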